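# Rake filter blocks into an even layer

### The arm

A 7-joint arm with a two-finger parallel gripper is mounted at the origin on the work surface. World frame = base frame: x ahead of the robot, y to its left, z up, the work surface at z = 0. Lengths are in m, angles in rad, forces in N, time in s.
With the tool pointing down it reaches from about 0.4 to 0.925 m from the base axis. Payload 5.6 kg.
Tool frame: the origin (TCP) lies on the centre line of the jaws, within the pads' length; the fingertips stand 25 mm ahead of it and the grasp point (between the pads) lies 6 mm ahead of it; y points along the fingers, z is the direction in which the jaws open and shut, and the axes are right-handed (so a half turn about y gives the same grasp; the last joint's range is limited). The gripper opens to 85 mm and grips with 20 to 120 N. Pads are 22 mm wide; open, the fingers measure 114 mm over their backs; the gripper's body (76 mm by 85 mm) begins 54 mm behind the grasp point. The pads swing forward as they close: fully open they stand 13 mm farther back than shut.
Start: joints at [-1.167, 0.468, -0.012, 1.603, 0.006, 1.071, -0.056], TCP at [0.281, 0.586, 0.256] pointing down, gripper open.
Joint ranges: [-2.53, 2.53], [-0.31, 2.02], [-1.57, 1.55], [0.28, 2.44], [-1.29, 4.43], [0.15, 1.84], [-2.92, 2.92]. Speed limits (rad/s): [2.57, 2.57, 3.14, 3.14, 3.14, 3.14, 3.14].

### API

Orientations are given as a rotation vector (axis times angle).
In Python, from rig import arm gives the robot as it stands. Calls block until the motion is done:
- arm.reach(position, orientation): joint-space move of the TCP to a pose.
- arm.move_l(position, attitude=None, vel=0.15, f_stop=None): straight line of the TCP; attitude=None keeps the orientation; vel is the mean speed in m/s. With f_stop (N) it stops when the force on the tool has changed by that much, and returns True; else False.
- arm.goto_joints(angles): joint-space move.
- arm.ungrasp() and arm.gripper_close(effort=None): open the fingers fully, or close them until they stop; effort is the grip in N (None keeps the last).
- arm.wait(seconds).
- arm.ik(position, orientation): joint angles nearest the present ones, or None.
- arm.get_image(name): name is "scene" or "top" or "wrist"; returns a dict with "pixels" (480x640x3 uint8, blue, green, red), "K" (3x3 intrinsics, pixels), "R" (3x3) and "t" (3): a world point X has camera coordinates R X + t. Camera axes: x right, y down, z forward; pixel columns grow to the right and rows downward; lengths in m; the calibration is good to about 2 mm. A picture is of the moment at which its call begins. There is no depth.
A pose or a line that the arm cannot do raises arm.PlanningError and nothing moves.
- arm.close_job(): hands the job in, once; it reports no verdict.
Readings, each from a call of its own:
- arm.read_clock(): time.
- arm.read_joint_positions(): joint angles.
- arm.read_qvel(): joint speeds.
- arm.read_joint_torque(): joint torques, N m.
- arm.read_eef_pos(): TCP position.
- arm.read_ee_rot(): TCP orientation.
- arm.read_ft_force(): force on the tool from outside, world axes, zero at the start.
- arm.read_wrist_torque(): the same for the moment, N m.
- arm.read_width(): opening from 0.0 (shut) to 1.0 (fully open).
Only numpy, scipy, OpenCV 4.12 (cv2) and the standard library are available. Lean on these libraries where they do the work, as an engineer would, in place of code of your own. Each camera call takes 0.05 s, during which the arm holds its last target.

### The job

Take the hand rake from its stand and gently rake the six ceramic filter blocks, crowded at one end of the white draining tray, into an even single layer with two blocks in each third between the blue stripes; keep the sprung tines lightly on the tray floor as you rake out along the sloping drain board, well past the tray's middle, and never lean on floor, walls or blocks (12 N at most). Move the blocks with the rake only, leave everything else on the table alone, and hang the rake back upright in its stand.

Things in the scene. Friction and masses are not known exactly. Their poses are not given: they have to be found in the camera images.
- tray: White shallow draining tray fixed to the table, inside 100 mm (its x) by 306 mm (its y), walls 6 mm thick, rim 58 mm above the table. Origin: centre of its underside, on the table. Blue stripes across the long rims at y = -51 and +51 mm mark three equal thirds; at the start all blocks lie in the third at the -y end, on a level grey floor 26 mm above the table that ends at y = -40 mm.
- board_hinge (a point): Point on the tray floor at tray x = 0, y = -40, z = 26 mm (axes as the tray): from here to the +y end the grey floor is a stiff slatted drain board, hinged along this line. It slopes up or down towards +y by an amount that differs each time and is not reported: its far end lies up to 21 mm above or below the level floor. It does not move under light load.
- rake_grip (a point): Centre of the rake's wooden grip, 26 x 26 mm, 54 mm tall; tine tips 95 mm below. The rake is upright, z up; its 84 mm wide head lies along its x, it rakes along its y (either way). Rake 180 g. The head (bar 84 x 30 x 10 mm, underside 42 mm above the tips) is sprung: it gives upwards about 1 mm per 4 N, at most 8 mm.
- rake_tips (a point): Middle of the row of five tine tips (round 6 mm steel tines, 19 mm apart in one row along the rake's x, 42 mm long, rounded ends); it moves up with the sprung head.
- stand_slot (a point): Middle of the top of the fixed rake stand (green, 112 x 32 mm, top 59 mm above the table, on a dark 120 x 60 mm foot). Its x runs along the slot, which is 18 mm wide, open at both ends and 47 mm deep. The rake hangs in it at the start with its head bar resting across the top of both walls, its tines down in the slot (tips 42 mm below this point) and its x along the slot's x.
- block1_c (a point): Centre of one of six identical terracotta ceramic filter blocks, 36 x 24 x 18 mm (x, y, z), 35 g. They start flat in three rows of two across the tray, the 36 mm side along the tray's x, with gaps of about 16 mm between the rows and 12 mm between the two of a row.
- block1: The same block; origin at the centre of its underside.
- block2_c (a point): Centre of one of six identical terracotta ceramic filter blocks, 36 x 24 x 18 mm (x, y, z), 35 g. 
- block2: The same block; origin at the centre of its underside.
- block3_c (a point): Centre of one of six identical terracotta ceramic filter blocks, 36 x 24 x 18 mm (x, y, z), 35 g. 
- block3: The same block; origin at the centre of its underside.
- block4_c (a point): Centre of one of six identical terracotta ceramic filter blocks, 36 x 24 x 18 mm (x, y, z), 35 g. 
- block4: The same block; origin at the centre of its underside.
- block5_c (a point): Centre of one of six identical terracotta ceramic filter blocks, 36 x 24 x 18 mm (x, y, z), 35 g. 
- block5: The same block; origin at the centre of its underside.
- block6_c (a point): Centre of one of six identical terracotta ceramic filter blocks, 36 x 24 x 18 mm (x, y, z), 35 g. 
- block6: The same block; origin at the centre of its underside.
- red_rack: Red plastic rack of red-capped tubes, 50 x 110 x 54 mm (90 with the tubes). To be left alone; origin at the centre of its underside.
- blue_rack: Blue plastic rack of red-capped tubes, 50 x 110 x 54 mm (90 with the tubes). To be left alone; origin at the centre of its underside.
- spirit: Clear bottle with a white cap, 66 mm across, 150 high. To be left alone; origin at the centre of its underside.
- marker: Black marker pen lying flat, 134 x 16 x 16 mm. To be left alone; origin at the centre of its underside.
- glove_box: Cardboard box of blue gloves, 120 x 200 x 70 mm. To be left alone; origin at the centre of its underside.
- jar: Sample jar with a white lid, 64 mm across, 80 high. To be left alone; origin at the centre of its underside.
- cup: Blue plastic cup, 70 mm across, 75 high. To be left alone; origin at the centre of its underside.
Things that resemble listed ones, but are neither listed nor needed, are in the scene too. Of the things that look like the part that bears rake_grip, the middle-sized one is meant.

How it is judged:
On the way, in this order (a step that is already met when the one before it is completed fails the run):
1. the tines ride on the drain board in the tray's middle (tips at y from -38 to 15 mm of the tray), in light contact (over 0.5 N) (contact force between rake and tray above 0.5 N and y of rake_tips in the frame of tray between -0.038 and 0.015 m), for 0.3 s.
2. and they ride on it further out (tips past y = 30 mm of the tray), in light contact (over 0.5 N) (contact force between rake and tray above 0.5 N and y of rake_tips in the frame of tray between 0.03 and 0.145 m), for 0.3 s.
At the end, for the whole second after the job is handed in: Two block centres in each third of the tray (parted at its y = -51 and +51 mm), all still, inside, none on another (centres under 62 mm, over 20 mm apart). Rake at rest in its stand: grip within 18 mm of the slot middle from above, upright within 0.15 rad, tips 34 mm or more below the stand top (x of block1_c in the frame of tray between -0.05 and 0.05 m and y of block1_c in the frame of tray between -0.153 and 0.153 m and height (world z) of each of block1_c, block2_c, block3_c, block4_c, block5_c, block6_c below 0.062 m and linear speed of each of block1, block2, block3, block4, block5, block6, rake below 0.03 m/s and x of block2_c in the frame of tray between -0.05 and 0.05 m and y of block2_c in the frame of tray between -0.153 and 0.153 m and x of block3_c in the frame of tray between -0.05 and 0.05 m and y of block3_c in the frame of tray between -0.153 and 0.153 m and x of block4_c in the frame of tray between -0.05 and 0.05 m and y of block4_c in the frame of tray between -0.153 and 0.153 m and x of block5_c in the frame of tray between -0.05 and 0.05 m and y of block5_c in the frame of tray between -0.153 and 0.153 m and x of block6_c in the frame of tray between -0.05 and 0.05 m and y of block6_c in the frame of tray between -0.153 and 0.153 m and ((y of each of block2_c, block1_c in the frame of tray below -0.051 m and horizontal distance between block2_c and block1_c above 0.02 m) or (y of each of block3_c, block1_c in the frame of tray below -0.051 m and horizontal distance between block3_c and block1_c above 0.02 m) or (y of each of block3_c, block2_c in the frame of tray below -0.051 m and horizontal distance between block3_c and block2_c above 0.02 m) or (y of each of block4_c, block1_c in the frame of tray below -0.051 m and horizontal distance between block4_c and block1_c above 0.02 m) or (y of each of block4_c, block2_c in the frame of tray below -0.051 m and horizontal distance between block4_c and block2_c above 0.02 m) or (y of each of block4_c, block3_c in the frame of tray below -0.051 m and horizontal distance between block4_c and block3_c above 0.02 m) or (y of each of block5_c, block1_c in the frame of tray below -0.051 m and horizontal distance between block5_c and block1_c above 0.02 m) or (y of each of block5_c, block2_c in the frame of tray below -0.051 m and horizontal distance between block5_c and block2_c above 0.02 m) or (y of each of block5_c, block3_c in the frame of tray below -0.051 m and horizontal distance between block5_c and block3_c above 0.02 m) or (y of each of block5_c, block4_c in the frame of tray below -0.051 m and horizontal distance between block5_c and block4_c above 0.02 m) or (y of each of block6_c, block1_c in the frame of tray below -0.051 m and horizontal distance between block6_c and block1_c above 0.02 m) or (y of each of block6_c, block2_c in the frame of tray below -0.051 m and horizontal distance between block6_c and block2_c above 0.02 m) or (y of each of block6_c, block3_c in the frame of tray below -0.051 m and horizontal distance between block6_c and block3_c above 0.02 m) or (y of each of block6_c, block4_c in the frame of tray below -0.051 m and horizontal distance between block6_c and block4_c above 0.02 m) or (y of each of block6_c, block5_c in the frame of tray below -0.051 m and horizontal distance between block6_c and block5_c above 0.02 m)) and ((y of block2_c in the frame of tray between -0.051 and 0.051 m and y of block1_c in the frame of tray between -0.051 and 0.051 m and horizontal distance between block2_c and block1_c above 0.02 m) or (y of block3_c in the frame of tray between -0.051 and 0.051 m and y of block1_c in the frame of tray between -0.051 and 0.051 m and horizontal distance between block3_c and block1_c above 0.02 m) or (y of block3_c in the frame of tray between -0.051 and 0.051 m and y of block2_c in the frame of tray between -0.051 and 0.051 m and horizontal distance between block3_c and block2_c above 0.02 m) or (y of block4_c in the frame of tray between -0.051 and 0.051 m and y of block1_c in the frame of tray between -0.051 and 0.051 m and horizontal distance between block4_c and block1_c above 0.02 m) or (y of block4_c in the frame of tray between -0.051 and 0.051 m and y of block2_c in the frame of tray between -0.051 and 0.051 m and horizontal distance between block4_c and block2_c above 0.02 m) or (y of block4_c in the frame of tray between -0.051 and 0.051 m and y of block3_c in the frame of tray between -0.051 and 0.051 m and horizontal distance between block4_c and block3_c above 0.02 m) or (y of block5_c in the frame of tray between -0.051 and 0.051 m and y of block1_c in the frame of tray between -0.051 and 0.051 m and horizontal distance between block5_c and block1_c above 0.02 m) or (y of block5_c in the frame of tray between -0.051 and 0.051 m and y of block2_c in the frame of tray between -0.051 and 0.051 m and horizontal distance between block5_c and block2_c above 0.02 m) or (y of block5_c in the frame of tray between -0.051 and 0.051 m and y of block3_c in the frame of tray between -0.051 and 0.051 m and horizontal distance between block5_c and block3_c above 0.02 m) or (y of block5_c in the frame of tray between -0.051 and 0.051 m and y of block4_c in the frame of tray between -0.051 and 0.051 m and horizontal distance between block5_c and block4_c above 0.02 m) or (y of block6_c in the frame of tray between -0.051 and 0.051 m and y of block1_c in the frame of tray between -0.051 and 0.051 m and horizontal distance between block6_c and block1_c above 0.02 m) or (y of block6_c in the frame of tray between -0.051 and 0.051 m and y of block2_c in the frame of tray between -0.051 and 0.051 m and horizontal distance between block6_c and block2_c above 0.02 m) or (y of block6_c in the frame of tray between -0.051 and 0.051 m and y of block3_c in the frame of tray between -0.051 and 0.051 m and horizontal distance between block6_c and block3_c above 0.02 m) or (y of block6_c in the frame of tray between -0.051 and 0.051 m and y of block4_c in the frame of tray between -0.051 and 0.051 m and horizontal distance between block6_c and block4_c above 0.02 m) or (y of block6_c in the frame of tray between -0.051 and 0.051 m and y of block5_c in the frame of tray between -0.051 and 0.051 m and horizontal distance between block6_c and block5_c above 0.02 m)) and ((y of each of block2_c, block1_c in the frame of tray above 0.051 m and horizontal distance between block2_c and block1_c above 0.02 m) or (y of each of block3_c, block1_c in the frame of tray above 0.051 m and horizontal distance between block3_c and block1_c above 0.02 m) or (y of each of block3_c, block2_c in the frame of tray above 0.051 m and horizontal distance between block3_c and block2_c above 0.02 m) or (y of each of block4_c, block1_c in the frame of tray above 0.051 m and horizontal distance between block4_c and block1_c above 0.02 m) or (y of each of block4_c, block2_c in the frame of tray above 0.051 m and horizontal distance between block4_c and block2_c above 0.02 m) or (y of each of block4_c, block3_c in the frame of tray above 0.051 m and horizontal distance between block4_c and block3_c above 0.02 m) or (y of each of block5_c, block1_c in the frame of tray above 0.051 m and horizontal distance between block5_c and block1_c above 0.02 m) or (y of each of block5_c, block2_c in the frame of tray above 0.051 m and horizontal distance between block5_c and block2_c above 0.02 m) or (y of each of block5_c, block3_c in the frame of tray above 0.051 m and horizontal distance between block5_c and block3_c above 0.02 m) or (y of each of block5_c, block4_c in the frame of tray above 0.051 m and horizontal distance between block5_c and block4_c above 0.02 m) or (y of each of block6_c, block1_c in the frame of tray above 0.051 m and horizontal distance between block6_c and block1_c above 0.02 m) or (y of each of block6_c, block2_c in the frame of tray above 0.051 m and horizontal distance between block6_c and block2_c above 0.02 m) or (y of each of block6_c, block3_c in the frame of tray above 0.051 m and horizontal distance between block6_c and block3_c above 0.02 m) or (y of each of block6_c, block4_c in the frame of tray above 0.051 m and horizontal distance between block6_c and block4_c above 0.02 m) or (y of each of block6_c, block5_c in the frame of tray above 0.051 m and horizontal distance between block6_c and block5_c above 0.02 m)) and z of rake_tips in the frame of stand_slot below -0.034 m and horizontal distance between rake_grip and stand_slot below 0.018 m and angle between rake_grip's own z axis and vertical below 0.15 rad); the robot touches nothing.
It fails at once if the rake presses on the tray (floor or walls) with more than 12 N (contact force between rake and tray above 12 N).
It fails at once if the rake presses on a block with more than 12 N (contact force between rake and block1 above 12 N or contact force between rake and block2 above 12 N or contact force between rake and block3 above 12 N or contact force between rake and block4 above 12 N or contact force between rake and block5 above 12 N or contact force between rake and block6 above 12 N).
It fails at once if a block is touched by the arm or fingers (contact force between any of the fingers, the arm and block1 above 0.3 N or contact force between any of the fingers, the arm and block2 above 0.3 N or contact force between any of the fingers, the arm and block3 above 0.3 N or contact force between any of the fingers, the arm and block4 above 0.3 N or contact force between any of the fingers, the arm and block5 above 0.3 N or contact force between any of the fingers, the arm and block6 above 0.3 N).
It fails at once if another thing on the table is moved by more than 20 mm (distance of any of red_rack, blue_rack, spirit, marker, glove_box, jar, cup from where it was at the start of the episode above 0.02 m).
It also fails if it takes over 72 s, if anything falls off the work surface, if the arm or the gripper's body presses on something with over 40 N, if the wrist force passes 120 N, or if a joint passes its speed limit or range.

## Working session

There is one attempt and no reset: what is moved stays moved. The work goes in short steps, each a Python script; the robot and the scene stay as the last script left them, time stands still between calls to the robot, and variables do not carry over. Pictures are saved under pics/ and viewed, and the job is handed in when it is done.

```bash
ls; mkdir -p pics; python3 - <<'E'
from rig import arm
import cv2
for n in ("scene","top","wrist"):
    d=arm.get_image(n); cv2.imwrite(f"pics/{n}0.png",d["pixels"]); print(n,d["K"].tolist(),d["R"].round(4).tolist(),d["t"].round(4).tolist())
print(arm.read_clock(),arm.read_eef_pos(),arm.read_ee_rot(),arm.read_ft_force())
E
```

```text
pics
scene [[464.91772345687406, 0.0, 316.1264025125809], [0.0, 464.91772345687406, 233.85300892143013], [0.0, 0.0, 1.0]] [[0.1052, 0.9944, -0.0101], [0.5907, -0.0707, -0.8038], [-0.8, 0.0786, -0.5948]] [-0.0818, -0.2575, 1.599]
top [[588.5095579669318, 0.0, 322.3298481682322], [0.0, 588.5095579669318, 237.82935684349786], [0.0, 0.0, 1.0]] [[0.1038, -0.9946, 0.007], [-0.9683, -0.1026, -0.2279], [0.2274, 0.0169, -0.9736]] [-0.0362, 0.5785, 1.3025]
wrist [[382.5377730841122, 0.0, 326.5051194904362], [0.0, 382.5377730841122, 235.68824635808483], [0.0, 0.0, 1.0]] [[0.4318, 0.902, -0.0018], [0.8708, -0.4163, 0.2615], [0.2351, -0.1145, -0.9652]] [-0.6484, -0.0346, 0.3776]
0.15 [0.2807485  0.58582032 0.25555141] [-1.54357547  0.35064091 -0.35034521] [-0.22390587  0.45551721  1.13971097]
```

View pics/scene0.png

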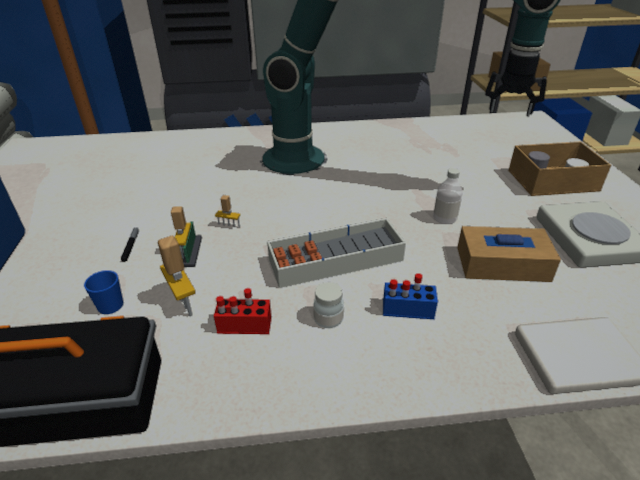

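View pics/top0.png

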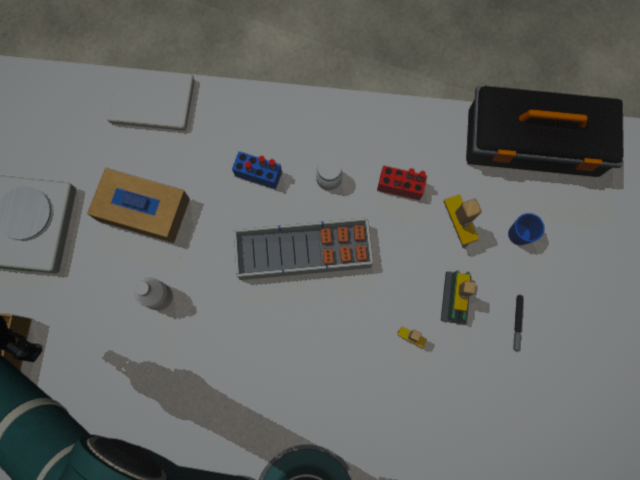

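View pics/wrist0.png

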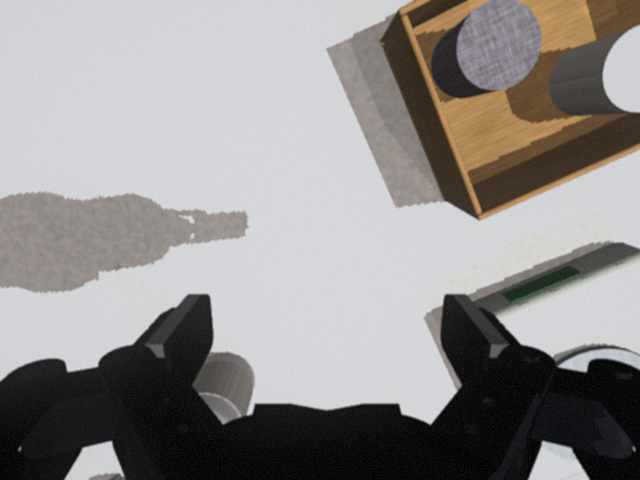

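The scene view shows the middle-sized rake in its green stand at about (185,230), with decoys at (172,265) and (228,210). In the top view the tray spans (235,230)–(370,265), with the blocks at its right end, and the stand is at (458,297).

```bash
cat > h.py <<'E'
import numpy as np, cv2
def ray(d,u,v):
    K,R,t=d["K"],d["R"],d["t"]; c=-R.T@t
    r=R.T@np.linalg.solve(K,[u,v,1.0]); return c,r
def onz(d,u,v,z):
    c,r=ray(d,u,v); return c+r*(z-c[2])/r[2]
def proj(d,X):
    x=d["K"]@(d["R"]@np.asarray(X,float)+d["t"]); return x[:2]/x[2]
def tri(*obs):
    A=np.zeros((3,3));b=np.zeros(3)
    for d,u,v in obs:
        c,r=ray(d,u,v); r=r/np.linalg.norm(r); P=np.eye(3)-np.outer(r,r); A+=P;b+=P@c
    return np.linalg.solve(A,b)
E
python3 - <<'E'
import cv2
t=cv2.imread("pics/top0.png"); s=cv2.imread("pics/scene0.png")
cv2.imwrite("pics/t_tray.png",cv2.resize(t[210:285,225:385],None,fx=5,fy=5,interpolation=cv2.INTER_CUBIC))
cv2.imwrite("pics/t_stand.png",cv2.resize(t[255:355,390:540],None,fx=5,fy=5,interpolation=cv2.INTER_CUBIC))
cv2.imwrite("pics/s_tray.png",cv2.resize(s[215:290,255:415],None,fx=5,fy=5,interpolation=cv2.INTER_CUBIC))
cv2.imwrite("pics/s_stand.png",cv2.resize(s[180:290,130:250],None,fx=5,fy=5,interpolation=cv2.INTER_CUBIC))
E
```

```text
(no output)
```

View pics/t_tray.png

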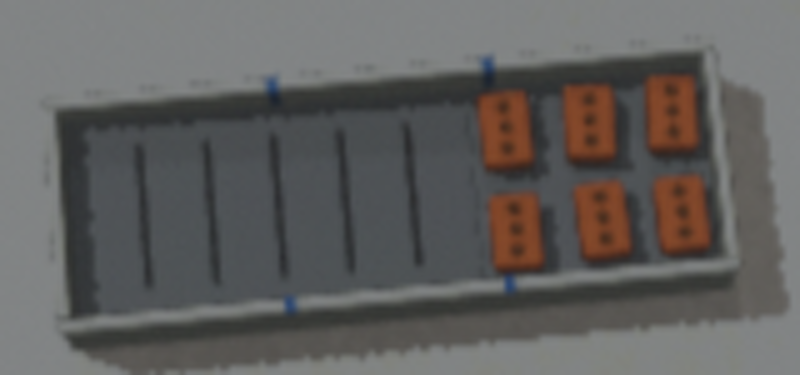

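View pics/t_stand.png

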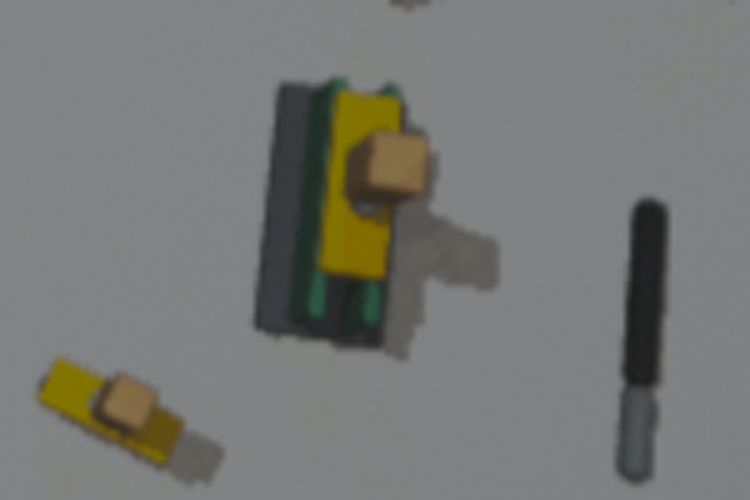

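View pics/s_tray.png

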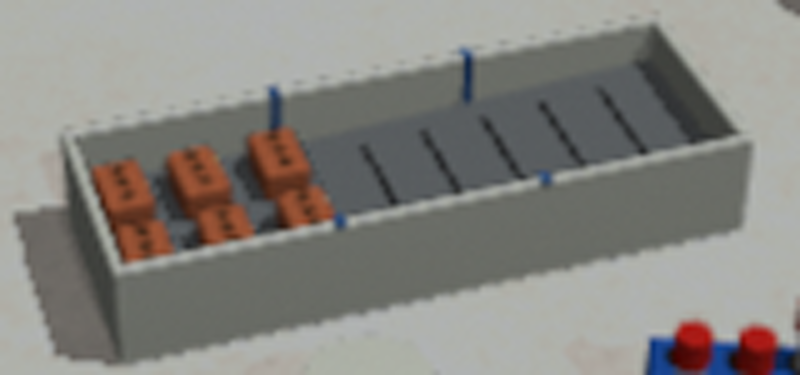

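View pics/s_stand.png

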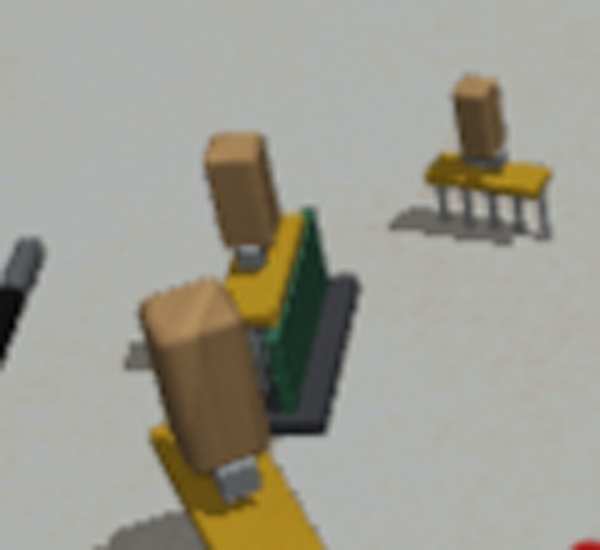

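```bash
python3 - <<'E'
from rig import arm
from h import *
d=arm.get_image("top"); s=arm.get_image("scene")
T=lambda a,b,x0,y0:(a/5+x0-.4,b/5+y0-.4)
# tray outer rim corners in top crop
for n,(a,b) in dict(nearL=(65,328),farL=(50,105),farR=(710,52),nearR=(735,265)).items():
    print(n,onz(d,*T(a,b,225,210),0.058).round(4))
for n,(a,b) in dict(nearL=(65,138),nearR=(655,28),farR=(750,142),farL=(122,265)).items():
    print('scene',n,onz(s,*T(a,b,255,215),0.058).round(4))
for n,(a,b) in dict(s1=(275,95),s2=(467,55),s3=(340,221),s4=(545,178)).items(): print('stripe sc',n,onz(s,*T(a,b,255,215),0.058).round(4))
for n,(a,b) in dict(s1=(272,85),s2=(488,62),s3=(290,303),s4=(511,284)).items(): print('stripe top',n,onz(d,*T(a,b,225,210),0.058).round(4))
for a,b in [(335,92),(402,97),(385,278),(318,268)]: print('bar',onz(d,*T(a,b,390,255),0.069).round(4))
for a,b in [(345,78),(392,85),(312,318),(370,325)]: print('green',onz(d,*T(a,b,390,255),0.059).round(4))
for a,b in [(370,133),(427,133),(427,193),(368,192)]: print('grip',onz(d,*T(a,b,390,255),0.139).round(4))
im=d["pixels"].astype(int)
hsv=cv2.cvtColor(d["pixels"],cv2.COLOR_BGR2HSV)
m=cv2.inRange(hsv,(3,120,60),(14,255,255)); m[:,:310]=0;m[:,380:]=0;m[:215]=0;m[275:]=0
n,l,st,c=cv2.connectedComponentsWithStats(m)
for i in range(1,n):
    if st[i,4]>40: print('blk',st[i,4],onz(d,*c[i],0.044).round(4))
E
```

```text
nearL [0.4726 0.2098 0.058 ]
farL [0.5768 0.2312 0.058 ]
farR [ 0.6352 -0.0748  0.058 ]
nearR [ 0.5345 -0.0952  0.058 ]
scene nearL [ 0.538  -0.0923  0.058 ]
scene nearR [0.4807 0.2118 0.058 ]
scene farR [0.5803 0.2356 0.058 ]
scene farL [ 0.6357 -0.0688  0.058 ]
stripe sc s1 [0.5152 0.0121 0.058 ]
stripe sc s2 [0.4928 0.112  0.058 ]
stripe sc s3 [0.6163 0.0327 0.058 ]
stripe sc s4 [0.596  0.1325 0.058 ]
stripe top s1 [0.5975 0.1288 0.058 ]
stripe top s2 [0.6193 0.029  0.058 ]
stripe top s3 [0.4951 0.108  0.058 ]
stripe top s4 [0.5147 0.0073 0.058 ]
bar [ 0.5287 -0.2906  0.069 ]
bar [ 0.5296 -0.3213  0.069 ]
bar [ 0.4458 -0.3175  0.069 ]
bar [ 0.4472 -0.2871  0.069 ]
green [ 0.5377 -0.297   0.059 ]
green [ 0.5367 -0.3189  0.059 ]
green [ 0.4255 -0.2877  0.059 ]
green [ 0.4251 -0.3142  0.059 ]
grip [ 0.4985 -0.2913  0.139 ]
grip [ 0.5011 -0.3159  0.139 ]
grip [ 0.475 -0.317  0.139]
grip [ 0.4727 -0.2917  0.139 ]
blk 147 [ 0.6076 -0.0599  0.044 ]
blk 146 [ 0.5988 -0.0217  0.044 ]
blk 147 [0.5908 0.0174 0.044 ]
blk 146 [ 0.5588 -0.0691  0.044 ]
blk 144 [ 0.5517 -0.0323  0.044 ]
blk 145 [0.5422 0.0076 0.044 ]
```

```bash
cat >> h.py <<'E'
from scipy.spatial.transform import Rotation as Ro
def att(yaw,flip=False):
    # jaws open along rake y (yaw = rake x dir), tool y down
    z=np.array([-np.sin(yaw),np.cos(yaw),0])*(-1 if flip else 1); y=np.array([0,0,-1.]); x=np.cross(y,z)
    return Ro.from_matrix(np.c_[x,y,z]).as_rotvec()
E
python3 - <<'E'
from rig import arm
from h import *
print(Ro.from_rotvec(arm.read_ee_rot()).as_matrix().round(3))
R=Ro.from_rotvec(arm.read_ee_rot()).as_matrix()
d=arm.get_image("wrist"); c=-d["R"].T@d["t"]; print("cam in tool",(R.T@(c-arm.read_eef_pos())).round(4), "fwd in tool",(R.T@d["R"][2]).round(3))
for f in (False,True):
  for p,y in [((0.487,-.304,.26),-.05),((0.487,-.304,.122),-.05),((.556,.07,.2),.197),((.53,.21,.13),.197),((.59,-.09,.13),.197)]:
    q=arm.ik(np.array(p),att(y,f)); print(f,p,None if q is None else np.round(q,2))
E
```

```text
[[ 0.902 -0.     0.432]
 [-0.432 -0.001  0.902]
 [ 0.    -1.    -0.001]]
cam in tool [-0.0656 -0.1168 -0.0008] fwd in tool [ 0.261  0.965 -0.   ]
False (0.487, -0.304, 0.26) [-0.22  0.45  0.94  1.83 -0.42  1.07  2.41]
False (0.487, -0.304, 0.122) [ 0.08  0.56  0.55  1.92 -0.41  0.77  2.38]
False (0.556, 0.07, 0.2) [-0.3   0.38  0.14  1.88 -0.07  0.88  1.64]
False (0.53, 0.21, 0.13) [-0.43  0.5  -0.    1.9   0.    0.75  1.33]
False (0.59, -0.09, 0.13) [-0.11  0.54  0.26  1.85 -0.19  0.78  2.03]
True (0.487, -0.304, 0.26) [-0.18  0.44  0.9   1.83 -0.39  1.06 -0.76]
True (0.487, -0.304, 0.122) [-0.28  0.81  1.12  1.94 -0.89  1.   -0.35]
True (0.556, 0.07, 0.2) [-0.68  0.43  0.64  1.91 -0.32  0.9  -1.26]
True (0.53, 0.21, 0.13) [-0.85  0.54  0.54  1.93 -0.39  0.78 -1.47]
True (0.59, -0.09, 0.13) [-0.43  0.62  0.71  1.87 -0.53  0.85 -0.82]
```

```bash
python3 - <<'E'
from rig import arm
from h import *
import pickle
print(arm.read_clock())
arm.reach(np.array([.64,.085,.30]),att(.197,True)); print(arm.read_clock())
d=arm.get_image("wrist"); cv2.imwrite("pics/w1.png",d["pixels"]); pickle.dump(d,open("w1.pkl","wb"))
arm.reach(np.array([.56,-.304,.26]),att(-.05,True)); print(arm.read_clock(),arm.read_joint_positions().round(2))
d=arm.get_image("wrist"); cv2.imwrite("pics/w2.png",d["pixels"]); pickle.dump(d,open("w2.pkl","wb"))
E
```

```text
0.3
2.5083
4.0417 [-0.12  0.53  0.79  1.67 -0.41  1.11 -0.83]
```

View pics/w1.png

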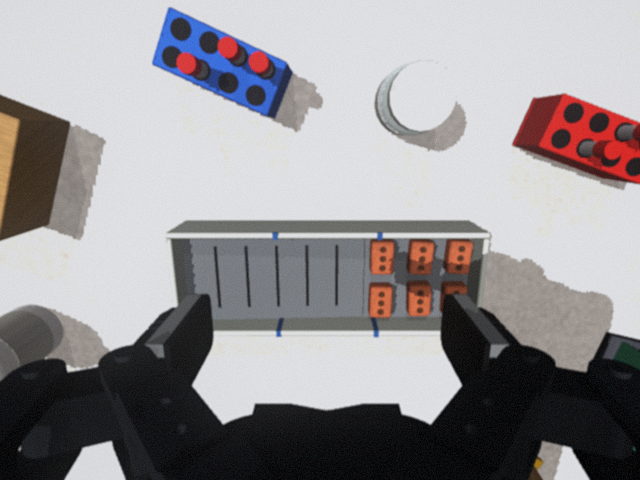

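View pics/w2.png

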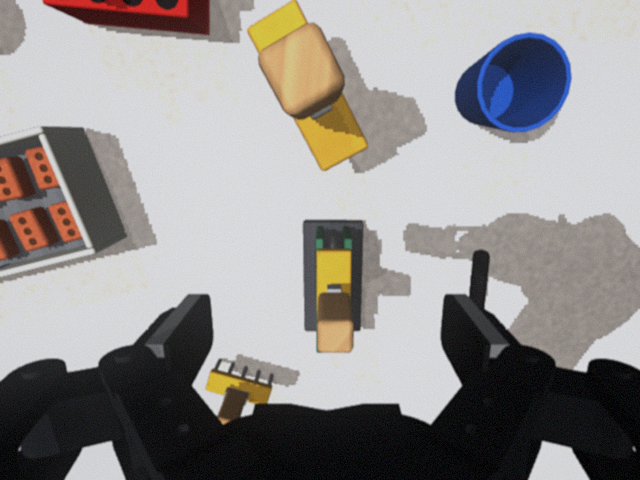

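```bash
python3 - <<'E'
import cv2
t=cv2.imread("pics/w1.png"); s=cv2.imread("pics/w2.png")
cv2.imwrite("pics/w1a.png",cv2.resize(t[210:345,160:330],None,fx=4.4,fy=4.4,interpolation=cv2.INTER_CUBIC))
cv2.imwrite("pics/w1b.png",cv2.resize(t[210:345,325:495],None,fx=4.4,fy=4.4,interpolation=cv2.INTER_CUBIC))
cv2.imwrite("pics/w2a.png",cv2.resize(s[210:360,290:390],None,fx=4,fy=4,interpolation=cv2.INTER_CUBIC))
E
```

```text
(no output)
```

View pics/w1a.png

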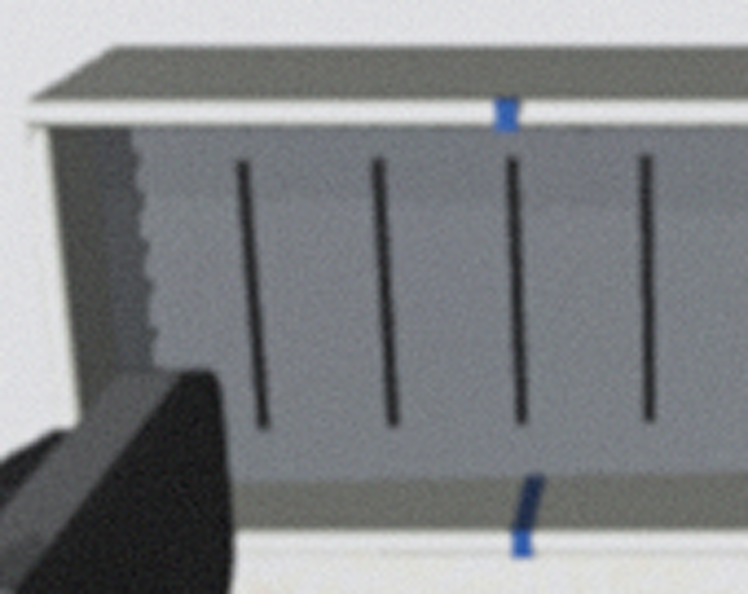

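View pics/w1b.png

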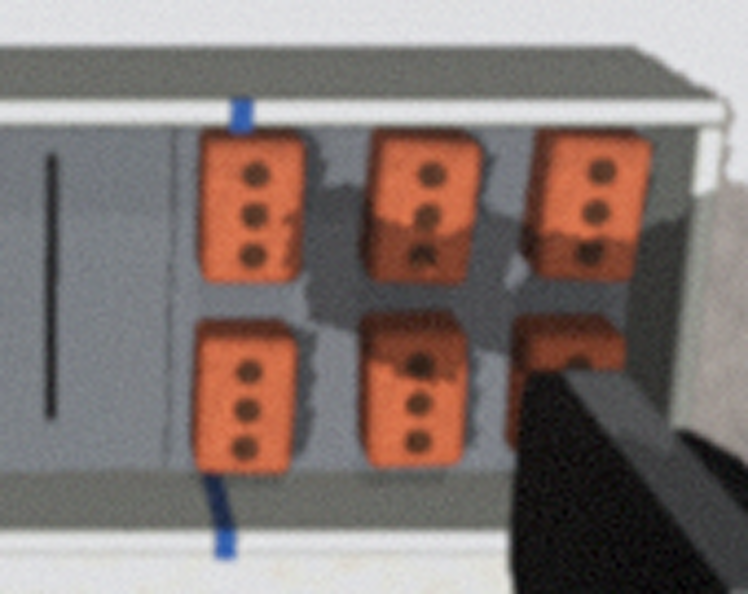

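View pics/w2a.png

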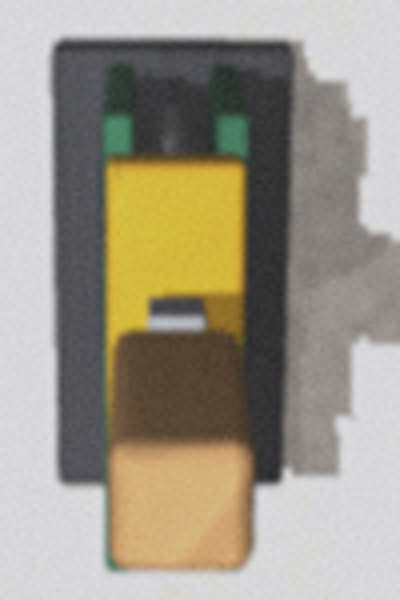

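```bash
python3 - <<'E'
from h import *
import pickle
d=pickle.load(open("w1.pkl","rb")); e=pickle.load(open("w2.pkl","rb"))
A=lambda a,b:(a/4.4+160-.4,b/4.4+210-.4)
B=lambda a,b:(a/4.4+325-.4,b/4.4+210-.4)
C=lambda a,b:(a/4+290-.4,b/4+210-.4)
S=dict(fL=A(507,112),fR=B(241,113),nL=A(522,545),nR=B(226,545),cL=A(30,112),cR=B(726,112))
P={k:onz(d,*v,.058) for k,v in S.items()}
for k,v in P.items(): print(k,v.round(4))
c=(P['fL']+P['fR']+P['nL']+P['nR'])/4
yv=(P['cL']-P['cR'])[:2]; yaw=np.arctan2(-yv[0],yv[1]); print('c',c,'yaw',yaw,'len',np.linalg.norm(yv))
for a,b in (('fL','fR'),('nL','nR')):
    v=(P[a]-P[b])[:2]; print(np.arctan2(-v[0],v[1]),np.linalg.norm(v))
for a,b in (('fL','nL'),('fR','nR')):
    v=(P[a]-P[b])[:2]; print(np.arctan2(v[1],v[0]),np.linalg.norm(v))
R=np.array([[np.cos(yaw),-np.sin(yaw)],[np.sin(yaw),np.cos(yaw)]])
L=lambda p:(R.T@(p-c)[:2]).round(4)
# block top-face centre (middle hole)
for a,b in [(255,214),(427,215),(596,212),(247,410),(418,404)]: print('blk',L(onz(d,*B(a,b),.044)))
# hinge line and tray floor line
print('hinge',L(onz(d,*B(170,300),.026)))
# wall-floor boundary points on near wall: ray intersect inner wall plane x=-50
for (a,b,f) in [(235,483,A),(530,476,A),(740,472,A),(60,471,B),(340,470,B)]:
    cc,r=ray(d,*f(a,b)); n=np.array([R[0,0],R[1,0],0]); s=(-.05-n[:2]@(cc-c)[:2])/(n@r); X=cc+s*r; print('floor',L(X),X[2].round(4))
# stand
for n,(a,b) in dict(l=(107,520),tl=(108,160),tr=(247,160)).items(): print('bar',n,onz(e,*C(a,b),.069).round(4))
for a,b in [(110,445),(250,440),(250,568),(110,568)]: print('grip',onz(e,*C(a,b),.139).round(4))
for a,b in [(120,115),(232,115)]: print('green top end',onz(e,*C(a,b),.059).round(4))
for a,b in [(55,42),(292,42),(60,480),(282,480)]: print('foot',onz(e,*C(a,b),.008).round(4))
E
```

```text
fL [0.5997 0.1289 0.058 ]
fR [0.6197 0.0293 0.058 ]
nL [0.4952 0.108  0.058 ]
nR [0.5155 0.0079 0.058 ]
cL [0.5788 0.2322 0.058 ]
cR [ 0.6412 -0.0755  0.058 ]
c [0.55753178 0.06855239 0.058     ] yaw 0.20013681063687777 len 0.3139536428715471
0.1978843054606137 0.10156932366497631
0.20047651132490163 0.10211677755681692
0.19762711303507113 0.10657322314510315
0.2027728776678573 0.10630978250753899
blk [ 0.0249 -0.0569]
blk [ 0.0246 -0.097 ]
blk [ 0.0254 -0.1364]
blk [-0.0249 -0.0569]
blk [-0.0233 -0.098 ]
hinge [-0.0037 -0.0395]
floor [-0.05    0.1261] 0.0332
floor [-0.05    0.0524] 0.0294
floor [-0.05   -0.0008] 0.0272
floor [-0.05   -0.0125] 0.0267
floor [-0.05  -0.084] 0.0261
bar l [ 0.4475 -0.2884  0.069 ]
bar tl [ 0.5323 -0.2931  0.069 ]
bar tr [ 0.5309 -0.3224  0.069 ]
grip [ 0.5029 -0.2937  0.139 ]
grip [ 0.5027 -0.3177  0.139 ]
grip [ 0.4779 -0.317   0.139 ]
grip [ 0.4791 -0.2925  0.139 ]
green top end [ 0.5392 -0.2958  0.059 ]
green top end [ 0.5381 -0.3199  0.059 ]
foot [ 0.5444 -0.279   0.008 ]
foot [ 0.5417 -0.3375  0.008 ]
foot [ 0.4243 -0.2729  0.008 ]
foot [ 0.4216 -0.3323  0.008 ]
```

```bash
cat >> h.py <<'E'
TC=np.array([.5575,.0686]); TY=0.200
TR=np.array([[np.cos(TY),-np.sin(TY)],[np.sin(TY),np.cos(TY)]])
def tray(x,y,z): return np.r_[TC+TR@np.array([x,y]),z]
RK=np.array([.490,-.3055]); RYAW=-.048
E
python3 - <<'E'
from rig import arm
from h import *
a=att(RYAW,True)
arm.reach(np.r_[RK,.20],a); 
arm.move_l(np.r_[RK,.122],a,vel=.08); f0=arm.read_ft_force()
arm.gripper_close(60); print(arm.read_clock(),arm.read_width(),arm.read_ft_force()-f0,arm.read_eef_pos())
arm.move_l(np.r_[RK,.205],a,vel=.08); arm.wait(.2); print(arm.read_clock(),arm.read_ft_force()-f0)
d=arm.get_image("wrist"); cv2.imwrite("pics/w3.png",d["pixels"])
d=arm.get_image("scene"); cv2.imwrite("pics/s3.png",cv2.resize(d["pixels"][150:330,80:320],None,fx=3,fy=3))
E
```

```text
6.25 0.2948722513072288 [0.19086308 0.68606686 2.12623351] [ 0.49007556 -0.30546888  0.12216129]
7.6417 [ 0.35208446  0.46907096 -1.20610419]
```

View pics/w3.png

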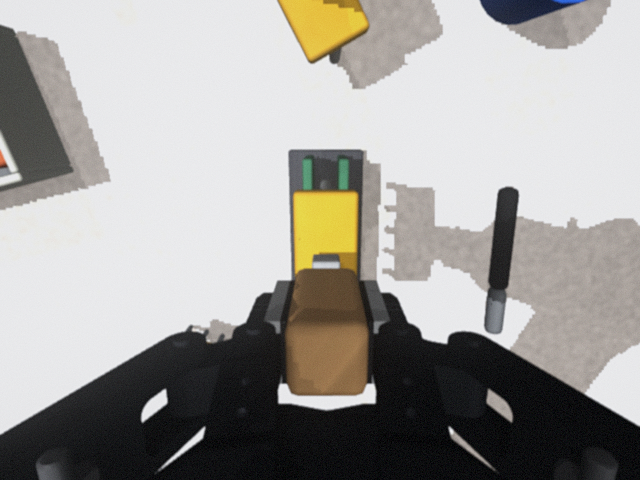

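View pics/s3.png

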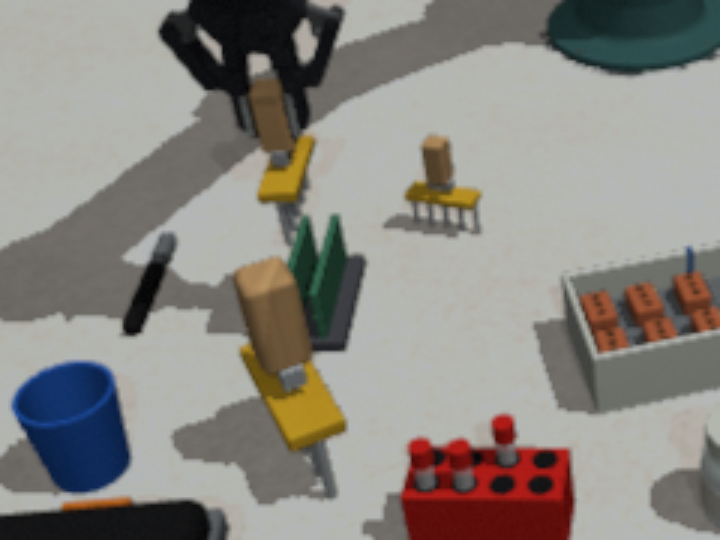

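The rake is held upright above the stand: the bar's far end is at (295–358,192) in the wrist view, and the slot is empty in the scene view. Next I check the bar offset and approach the gap behind row 1.

```bash
python3 - <<'E'
from rig import arm
from h import *
d=arm.get_image("wrist")
for p in [(295,191),(358,191)]:
    X=onz(d,*p,.152); v=X[:2]-arm.read_eef_pos()[:2]; c,s=np.cos(RYAW),np.sin(RYAW); print('bar end in rake frame',(c*v[0]+s*v[1]).round(4),(-s*v[0]+c*v[1]).round(4))
a=att(TY,True)
arm.reach(tray(0,-.077,.205),a); print(arm.read_clock(),arm.read_eef_pos(),tray(0,-.077,.205))
d=arm.get_image("wrist"); cv2.imwrite("pics/w4.png",d["pixels"])
d=arm.get_image("top"); cv2.imwrite("pics/t4.png",cv2.resize(d["pixels"][190:300,215:400],None,fx=4,fy=4,interpolation=cv2.INTER_CUBIC))
E
```

```text
bar end in rake frame 0.041 0.0132
bar end in rake frame 0.041 -0.0149
8.975 [ 0.57270919 -0.0089228   0.20522129] [ 0.57279754 -0.00686513  0.205     ]
```

View pics/w4.png

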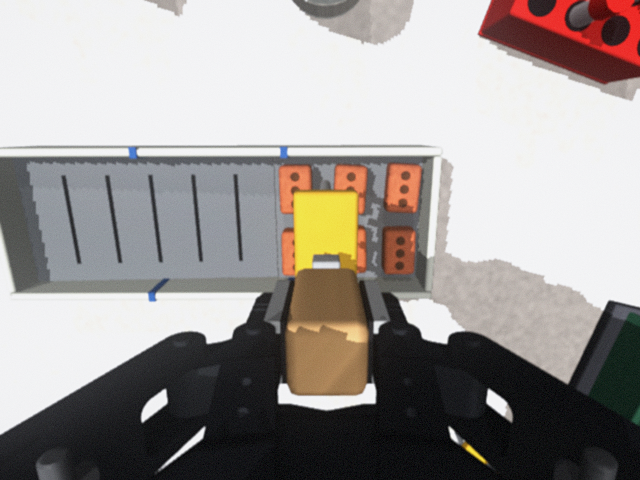

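View pics/t4.png

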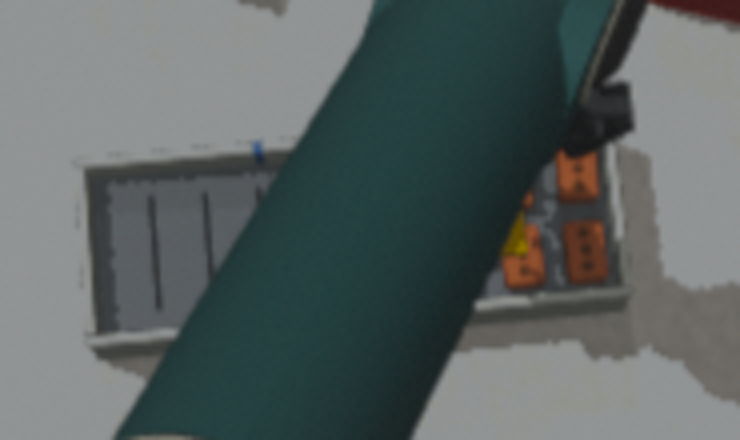

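The wrist view shows the bar at (295–358,192) over the gap between rows 1 and 2, square to the tray. I will descend with force-stop.

```bash
python3 - <<'E'
from rig import arm
from h import *
a=att(TY,True)
f0=np.mean([arm.read_ft_force() for _ in range(3)],0); print(arm.read_eef_pos(),f0)
arm.move_l(tray(0,-.077,.150),a,vel=.08); arm.wait(.1); print(arm.read_eef_pos()-tray(0,-.077,.150),arm.read_ft_force())
f0=arm.read_ft_force()
arm.move_l(tray(0,-.077,.136),a,vel=.05); print(arm.read_ft_force()-f0)
r=arm.move_l(tray(0,-.077,.126),a,vel=.015,f_stop=1.8); print(r,arm.read_eef_pos(),arm.read_ft_force()-f0); arm.wait(.1);print(arm.read_clock(),arm.read_eef_pos(),arm.read_ft_force()-f0); np.save("f0.npy",f0)
E
```

```text
[ 0.57270636 -0.00923222  0.20522083] [ 0.51913677  0.74047566 -1.74139751]
[ 4.56222262e-04 -5.34939434e-05  5.76928161e-04] [-0.02342734 -0.36279594 -2.45850602]
[-0.08018761  0.73356153  0.64228402]
True [ 0.57300104 -0.00681204  0.13039824] [-0.12631642  0.90980255  5.77850941]
10.9917 [ 0.57297153 -0.00683427  0.13046559] [0.35984414 0.52322947 5.44903154]
```

```bash
cat >> h.py <<'E'
def rake(arm,y0,y1,z,f0,slope,target=3.0,step=.012,vel=.05,a=None,log=True):
    """z: TCP z at y0 ; slope applied for y>-.040"""
    fl=lambda y: slope*max(0,y+.040)
    off=z-fl(y0); y=y0
    n=max(1,int(round(abs(y1-y0)/step)))
    for y in np.linspace(y0,y1,n+1)[1:]:
        arm.move_l(tray(0,y,off+fl(y)),a,vel=vel)
        F=np.mean([(arm.read_ft_force()-f0) for _ in range(2)],0)
        e=F[2]-target
        if log: print(f"{arm.read_clock():.2f} y{y*1e3:.0f} z{1e3*(off+fl(y)):.2f} act{1e3*arm.read_eef_pos()[2]:.2f} F",F.round(1))
        if F[2]>9 or abs(F[:2]).max()>7: print("STOP"); break
        off+=np.clip(.6*e/4*1e-3,-.0008,.0008)
    return y,off+fl(y)
E
python3 - <<'E'
from rig import arm
from h import *
a=att(TY,True); f0=np.load("f0.npy")
print(rake(arm,-.077,-.029,.1308,f0,.043,a=a))
E
```

```text
11.38 y-65 z130.80 act130.72 F [0.7 0.2 4.7]
11.77 y-53 z131.05 act130.89 F [-1.3  1.   4.3]
12.16 y-41 z131.25 act131.10 F [-0.3  1.5  4. ]
12.55 y-29 z131.87 act131.78 F [0.6 1.2 3.4]
(np.float64(-0.029), np.float64(0.1319204101351688))
```

```bash
python3 - <<'E'
from rig import arm
from h import *
a=att(TY,True); f0=np.load("f0.npy")
y,z=rake(arm,-.029,.085,.13192,f0,.043,a=a); print(y,z)
arm.move_l(tray(0,y-.004,z-.0001),a,vel=.03)
arm.move_l(tray(0,y-.004,.205),a,vel=.1)
arm.wait(.1); print(arm.read_ft_force()-f0,arm.read_clock())
d=arm.get_image("wrist"); cv2.imwrite("pics/w5.png",d["pixels"])
d=arm.get_image("scene"); cv2.imwrite("pics/s5.png",cv2.resize(d["pixels"][190:310,230:430],None,fx=4,fy=4))
E
```

```text
12.93 y-18 z132.41 act132.37 F [0.3 2.  2.4]
13.30 y-6 z132.81 act132.82 F [-0.9  1.5  1.8]
13.68 y5 z133.13 act133.18 F [0.1 0.7 3.4]
14.05 y17 z133.67 act133.67 F [0.3 1.2 2.5]
14.43 y28 z134.08 act134.10 F [-0.   0.1  3.8]
14.80 y39 z134.69 act134.66 F [-0.   1.1  4.1]
15.18 y51 z135.35 act135.29 F [-0.2  1.4  3.5]
15.55 y62 z135.91 act135.88 F [-0.2  1.7  3.6]
15.93 y74 z136.49 act136.45 F [-0.9  2.   2.3]
16.30 y85 z136.86 act136.90 F [0.8 1.7 3.3]
0.085 0.13690500097502561
[ 1.21172893 -0.22562269  1.23954515] 17.5167
```

View pics/w5.png

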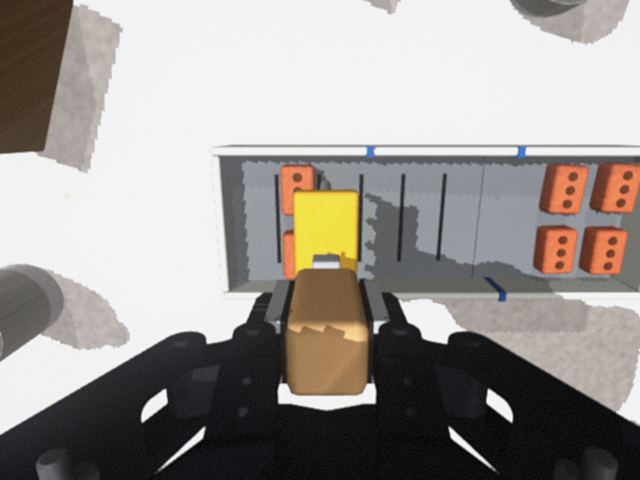

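View pics/s5.png

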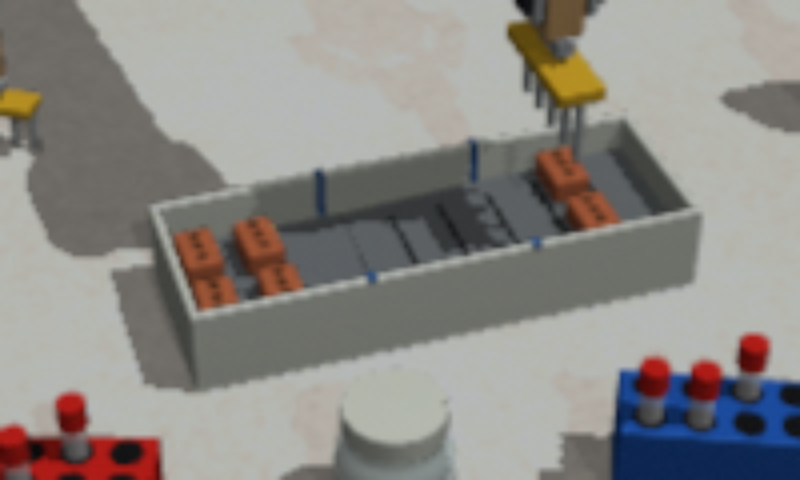

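Row 1 is in the far third: in the wrist view the blocks are at (297,190) and (290,255), beyond the y=+51 stripe at (370,152). Row 2 goes next.

```bash
python3 - <<'E'
from rig import arm
from h import *
a=att(TY,True)
arm.move_l(tray(0,-.117,.205),a,vel=.2)
d=arm.get_image("wrist"); cv2.imwrite("pics/w6.png",d["pixels"])
arm.move_l(tray(0,-.117,.150),a,vel=.08); arm.wait(.1); f0=np.mean([arm.read_ft_force() for _ in range(3)],0)
arm.move_l(tray(0,-.117,.136),a,vel=.05); print(arm.read_ft_force()-f0)
r=arm.move_l(tray(0,-.117,.1312),a,vel=.015); F=arm.read_ft_force()-f0; print(r,arm.read_eef_pos(),F)
np.save("f0.npy",f0)
if abs(F).max()<7:
    y,z=rake(arm,-.117,-.015,.1312,f0,.043,a=a); print(y,z)
    arm.move_l(tray(0,y-.004,z-.0001),a,vel=.03)
    arm.move_l(tray(0,y-.004,.205),a,vel=.1)
    print(arm.read_ft_force()-f0,arm.read_clock())
    d=arm.get_image("wrist"); cv2.imwrite("pics/w7.png",d["pixels"])
    d=arm.get_image("scene"); cv2.imwrite("pics/s7.png",cv2.resize(d["pixels"][190:310,230:430],None,fx=4,fy=4))
E
```

```text
[ 1.68045424  1.21317302 -1.3995125 ]
False [ 0.58095307 -0.04606276  0.13142221] [1.32570936 1.51815704 0.54884051]
21.05 y-104 z131.20 act131.22 F [0.2 0.8 1.9]
21.46 y-92 z131.03 act131.08 F [0.5 1.4 1.7]
21.87 y-79 z130.84 act130.87 F [1.  2.1 2.5]
22.27 y-66 z130.77 act130.76 F [0.2 1.3 2.6]
22.68 y-53 z130.71 act130.69 F [0.8 0.1 2.6]
23.09 y-40 z130.65 act130.60 F [0.5 1.  2.8]
23.50 y-28 z131.15 act131.15 F [1.4 0.2 3.1]
23.91 y-15 z131.70 act131.67 F [ 0.4 -0.2  4.1]
-0.015 0.13187348055187714
[ 0.60534688  1.14658912 -0.99119445] 25.075
```

View pics/w7.png

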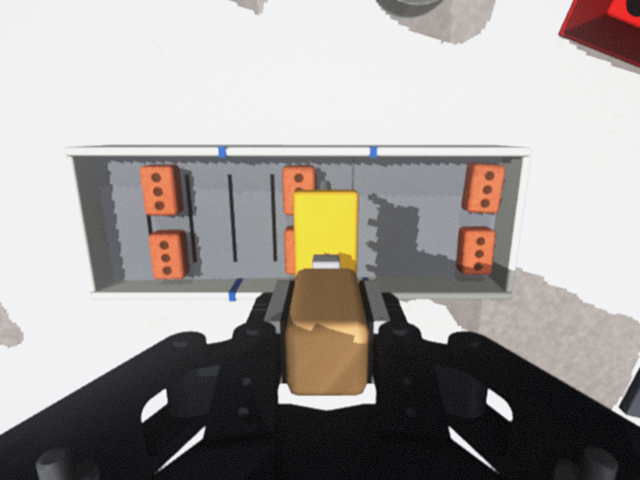

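View pics/s7.png

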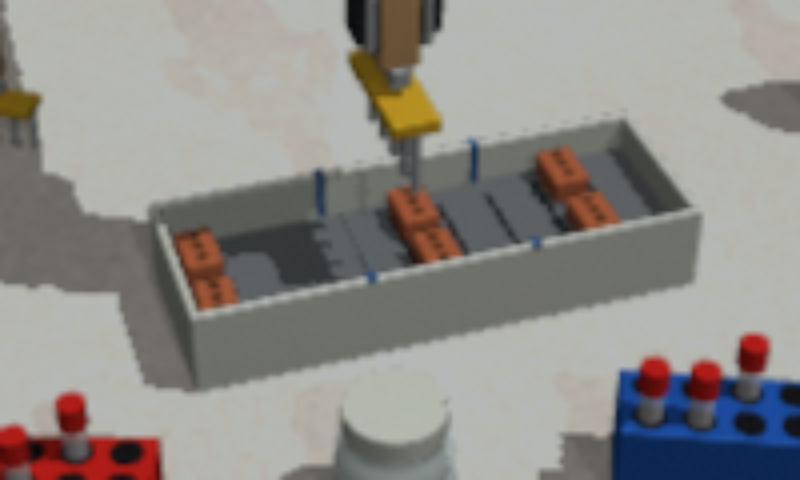

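All three pairs are where they belong: at (160,220), (297,220) and (482,220) in the wrist view, with the stripes at columns 222 and 373. The force baseline drifts by about 1 N, so the first far pass may have had only light contact. I'll make one short extra ride in the empty floor at y = 40–70 mm, then return the rake.

```bash
python3 - <<'E'
from rig import arm
from h import *
a=att(TY,True)
arm.move_l(tray(0,.040,.205),a,vel=.15)
arm.move_l(tray(0,.040,.150),a,vel=.08)
fs=[]
for _ in range(5): arm.wait(.06); fs.append(arm.read_ft_force())
f0=np.mean(fs,0); print(f0,np.std(fs,0))
arm.move_l(tray(0,.040,.139),a,vel=.05)
arm.move_l(tray(0,.040,.1343),a,vel=.015); fs=[]
for _ in range(4): arm.wait(.05); fs.append(arm.read_ft_force())
F=np.mean(fs,0)-f0; print(arm.read_eef_pos(),F)
y,z=rake(arm,.040,.070,.1343+np.clip((F[2]-3.5)/4e3,-.001,.001),f0,.043,target=3.5,a=a); arm.wait(.3)
print(arm.read_ft_force()-f0)
arm.move_l(tray(0,y,.21),a,vel=.1); print(arm.read_clock(),arm.read_ft_force()-f0)
E
```

```text
[-0.33557476  0.40505035 -1.97844182] [0.38011076 0.57376995 0.39079051]
[0.54978855 0.10782387 0.13452596] [ 0.53651448 -0.40512282  3.4447572 ]
28.23 y50 z134.72 act134.81 F [ 1.3 -1.2  4.6]
28.57 y60 z135.31 act135.30 F [-0.2 -0.3  3.8]
28.93 y70 z135.78 act135.77 F [ 0.3 -0.4  4.9]
[-0.21628385  0.35500528  4.06290114]
30.1167 [0.31532397 0.0092968  0.52060641]
```

```bash
python3 - <<'E'
from rig import arm
from h import *
a=att(RYAW,True); P=np.array([.485,-.3054])
arm.reach(np.r_[P,.21],a); arm.move_l(np.r_[P,.205],a,vel=.05); arm.wait(.1); print(arm.read_eef_pos(),arm.read_clock())
d=arm.get_image("wrist"); cv2.imwrite("pics/w8.png",d["pixels"])
r=arm.move_l(np.r_[P,.150],a,vel=.06,f_stop=6); print(r,arm.read_eef_pos())
if not r:
    r=arm.move_l(np.r_[P,.121],a,vel=.03,f_stop=4); print(r,arm.read_eef_pos(),arm.read_clock())
d=arm.get_image("wrist"); cv2.imwrite("pics/w9.png",d["pixels"])
E
```

```text
[ 0.48521401 -0.30497429  0.2048709 ] 32.1083
False [ 0.48522406 -0.30565974  0.15036614]
True [ 0.48475224 -0.30526163  0.12146274] 34.125
```

View pics/w9.png

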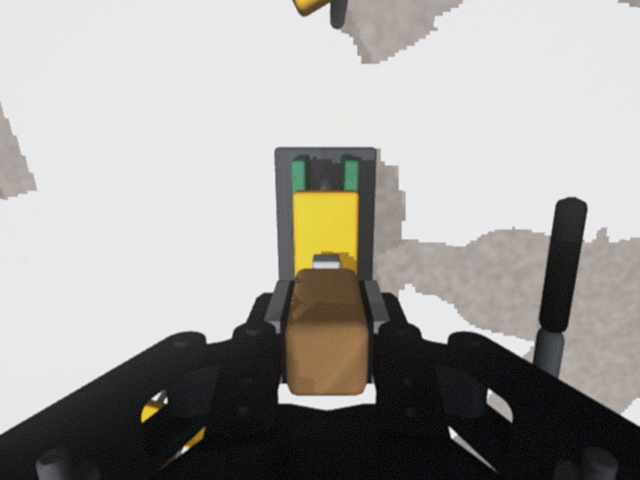

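The rake is seated, with the bar on both walls (green walls visible at (300,175) and (350,175)). I will release and check.

```bash
python3 - <<'E'
from rig import arm
from h import *
a=att(RYAW,True); P=np.array([.485,-.3054])
arm.ungrasp(); arm.wait(.2)
arm.move_l(np.r_[P,.22],a,vel=.1)
arm.reach(np.array([.45,-.12,.35]),a); print(arm.read_clock())
for n in ("wrist","scene","top"):
    d=arm.get_image(n); cv2.imwrite(f"pics/{n}9.png",d["pixels"])
    if n=="scene": cv2.imwrite("pics/s9.png",cv2.resize(d["pixels"][170:320,100:420],None,fx=2.5,fy=2.5))
    if n=="top":
        cv2.imwrite("pics/t9.png",cv2.resize(d["pixels"][190:360,220:540],None,fx=2.5,fy=2.5))
        hsv=cv2.cvtColor(d["pixels"],cv2.COLOR_BGR2HSV)
        m=cv2.inRange(hsv,(3,120,60),(14,255,255)); m[:,:230]=0;m[:,380:]=0;m[:210]=0;m[285:]=0
        k,l,st,c=cv2.connectedComponentsWithStats(m)
        for i in range(1,k):
            if st[i,4]>40: print(st[i,4],(TR.T@(onz(d,*c[i],.045)[:2]-TC)).round(3))
E
```

```text
37.075
146 [ 0.023 -0.136]
143 [0.022 0.001]
144 [0.024 0.101]
144 [-0.026 -0.135]
145 [-0.025  0.001]
146 [-0.026  0.101]
```

View pics/s9.png

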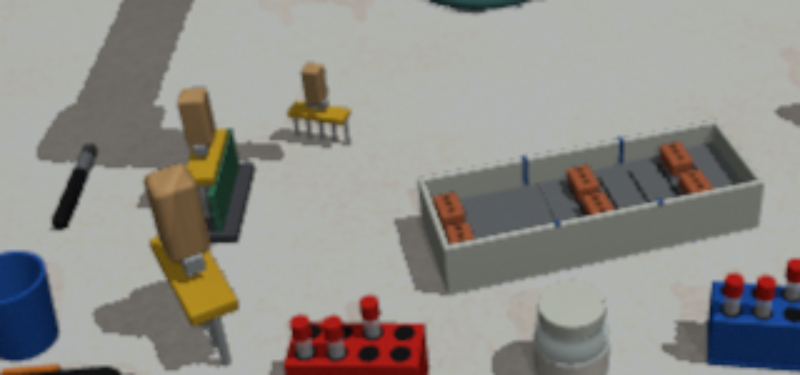

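View pics/t9.png

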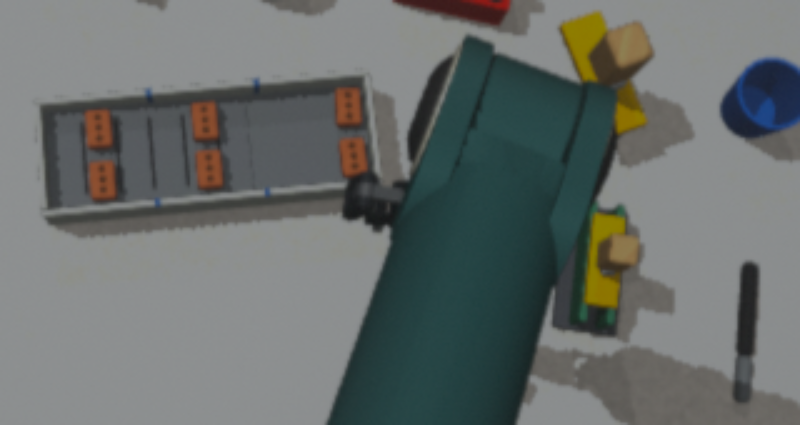

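The rake hangs upright in the stand (top crop (612,255)), and the pairs sit at y ≈ -136, 1 and 101 mm. I will hand in now.

```bash
python3 -c "
from rig import arm
print(arm.read_clock()); arm.close_job()"
```

```text
37.225
the job is handed in; nothing more can be done
```

I raked one pair of blocks to the far third and one to the middle, left the last pair in place, hung the rake back in its stand and handed the job in at 37.2 s. No verdict is reported, so the checks below are my own.

- **Blocks:** the last top image puts the pairs at tray y of about -136, +1 and +101 mm. That is two per third, about 48 mm apart in x.
- **Rake:** it hangs upright in the slot. I lowered it about 2 mm from the measured slot middle, and it seated at its original height.
- **Forces:** sampled vertical force was about 2–5 N while raking (5.8 N was the highest sample). I only read it between short moves, so brief peaks would not show. The drain board slopes up by roughly 8 mm at its far end.
- **One doubt:** the force baseline wandered by about 1 N, so contact on the first pass was less certain than the readings suggest. As insurance I made a short extra ride at y = 40–70 mm, measured at 3.4–4.9 N.
- **Other things on the table:** nothing looked moved in the last pictures, but I did not measure those positions.

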